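# Turn a carved panel over against the step of a turning jig

## Task

Turn the carved wooden panel over on the turning jig by pushing only, never picking it up: push it off the high board so its leading edge drops into the gutter and catches on the step, keep pushing until it tips up on that edge and flops over carved face down onto the low board, then push it along until it sits flush against the dark back strip. Take your hand away and leave the mallet, the gouge and the jar where they are.

Things in the scene. Friction and masses are not known exactly. Their poses are not given: they have to be found in the camera images.
- jig: wooden turning jig fixed to the bench, 220 mm wide in y. Origin at bench level, mid-width, under the high board's drop edge; x away from the robot (pushing direction), z up. High board: x -150 to 0 mm, top 43 mm above the bench. Open gutter: x 0 to 68, floor 8 mm up. Low board: x 68 to 188, top 24 mm up. Dark back strip: x 188 to 208, top 36 mm up.
- jig_step (a point): middle of the top edge of the jig's step (near end of the low board, facing the gutter, sheer, 16 mm high above the gutter floor); the panel's leading edge catches on it. Axes as the jig's.
- jig_strip (a point): middle of the foot of the back strip's near face, on the low board's top; the strip runs along y and stands 12 mm above the low board. Axes as the jig's.
- panel: loose flat wooden panel, 100 mm in its x, 120 mm in its y, 10 mm thick in z, about 80 g (64 to 112 g). Origin at its centre. Its +z face has a flat carved rosette and border, the other face is plain. It starts flat on the high board with the carved face up and its x roughly along the jig's x (up to 0.2 rad askew).
- panel_lead (a point): point on the panel at the middle of the lower edge of its leading (+x) side, 50 mm ahead of its centre and on its plain face; axes as the panel's.
- mallet: bystander: carver's mallet lying on the bench left of the jig, dark head 60 mm thick and 110 mm wide, 170 mm light handle towards the robot, 60 mm high overall. Origin on the bench under it, about 70 mm short of the head's centre.
- gouge: bystander: gouge with a wooden handle lying on the bench right of the jig, 220 mm long along its x. Origin underneath, on the bench.
- jar: bystander: closed amber glass jar of oil, 60 mm across, 75 mm high, standing on the bench right of the jig. Origin at the centre of its underside.
Not all that is in view belongs to the job. What is meant by the panel is not turquoise, and is the smaller of those in its own colour.

How it is judged (in metres and radians):
On the way, in this order (a step that is already met when the one before it is completed fails the run):
1. the panel leans nose down (20 to 70 degrees), its leading edge down in the gutter at the step (z of panel_lead in the frame of jig below 0.022 m and x of panel_lead in the frame of jig between 0.047 and 0.074 m and angle between panel's own z axis and vertical between 0.35 and 1.22 rad), for 0.05 s.
2. it stands up on that edge in the gutter (z of panel_lead in the frame of jig below 0.026 m and x of panel_lead in the frame of jig between 0.042 and 0.076 m and angle between panel's own z axis and vertical between 1.3 and 1.9 rad), for 0.02 s.
3. it lies carved face down on the low board, not yet at the back strip (angle between panel's own z axis and vertical above 3 rad and x of panel in the frame of jig above 0.072 m and z of panel in the frame of jig below 0.034 m), for 0.1 s.
4. it has been pushed up to the back strip (angle between panel's own z axis and vertical above 3 rad and x of panel in the frame of jig above 0.132 m), for 0.1 s.
At the end, for the whole second after the job is handed in: The panel lies still and flat on the low board, carved face down (within 5 degrees), its centre within 6 mm of where it is when flush with the back strip (138 mm along the jig's x), square to the strip within 5 degrees, and not more than 60 mm off the jig's middle sideways (angle between panel's own z axis and vertical above 3.05 rad and x of panel in the frame of jig between 0.132 and 0.143 m and y of panel in the frame of jig between -0.06 and 0.06 m and z of panel in the frame of jig below 0.034 m and angle between the x axis of panel and the x axis of jig, either way round below 0.09 rad and linear speed of panel below 0.01 m/s); the robot touches nothing.
It fails at once if the panel is lifted (centre more than 68 mm above the bench; tipping on its edge brings it to about 58 mm) (height (world z) of panel above 0.068 m).
It fails at once if the mallet is disturbed (more than 15 mm) (distance of mallet from where it was at the start of the episode above 0.015 m).
It fails at once if the gouge is disturbed (more than 15 mm) (distance of gouge from where it was at the start of the episode above 0.015 m).
It fails at once if the jar is disturbed (more than 15 mm) (distance of jar from where it was at the start of the episode above 0.015 m).
It also fails if it takes over 45 s, if anything falls off the work surface, if the arm or the gripper's body presses on something with over 40 N, if the wrist force passes 120 N, or if a joint passes its speed limit or range.

## Robot

A 7-joint arm with a two-finger parallel gripper is mounted at the origin on the work surface. World frame = base frame: x ahead of the robot, y to its left, z up, the work surface at z = 0. Lengths are in mm, angles in rad, forces in N, time in s.
With the tool pointing down it reaches from about 350 to 900 mm from the base axis. Payload 19.9 kg.
Tool frame: the origin (TCP) lies midway between the tips of the shut fingers; the grasp point (between the pads) lies 19 mm behind it (r.tcp_to_grasp is the distance from the TCP to the grasp point, in mm); z points along the fingers, y is the direction in which the jaws open and shut (so a half turn about z gives the same grasp; the last joint's range is limited). The gripper opens to 94 mm and grips with 3 to 60 N. Pads are 16 mm wide; open, the fingers measure 119 mm over their backs; the gripper's body (75 mm by 177 mm) begins 78 mm behind the grasp point.
Start: joints at [-1.363, 0.417, -0.01, 1.614, 0.005, 1.111, -0.053], TCP at [154.497, 605.582, 205.425] pointing down, gripper open.
Joint ranges: [-2.81, 2.81], [-0.39, 2.02], [-1.27, 1.25], [0.06, 2.57], [-1.19, 4.33], [0.19, 2], [-2.82, 2.82]. Speed limits (rad/s): [1.89, 1.89, 2.39, 2.39, 3.01, 3.01, 3.01].

## Interface

Orientations are given as [roll, pitch, yaw] about the fixed x, y, z axes, in that order (R = Rz(yaw) Ry(pitch) Rx(roll)).
In Python, from bench import r gives the robot as it stands.
- The arm moves only by the shell command python3 -m jog 'ROWS' [OPENING]. ROWS is JSON, a list of rows, each a list of 2 entries, a list of its own where there are three numbers: the shift along the world's x, y, z in m, then the turn, a rotation vector about the world's x, y, z in degrees. In form: [[[x, y, z], [rx, ry, rz]], ...]. A call has 1 to 10 rows; each row shifts and turns the pose as measured when the row begins; what a row does not reach is not made up. A row lasts 1/12 s, in which the tool goes at most 41.7 mm and 7.16 degrees, less where a joint would pass 70% of its speed; a pose out of reach is approached as far as the arm can. A call with a gripper value outside its range is refused whole. OPENING is the finger opening in m, from 0 to 0.094, set as the call begins (- or left out, the last holds). The fingers move at their own pace and stop on an object; the grip force is fixed at half the most. Time passes only in rows, so rows that do not move let the fingers close. It gives the time, the measured TCP pose, the force and the opening at its end, in the units of the state.
- r.sense(): the state, without advancing time (a new reading comes with each control period).
- r.grab_frame(name): name is "scene" or "top" or "wrist"; returns a dict with "image" (420x560x3 uint8, red, green, blue), "intrinsics" (3x3 intrinsics, pixels), "R" (3x3) and "t" (3): a world point X has camera coordinates R X + t; the wrist camera has in their place "T_tool_cam" (4x4, takes a point from camera to tool coordinates, whose origin is the TCP and whose axes are the flange's). Camera axes: x right, y down, z forward; pixel columns grow to the right and rows downward; lengths in mm; the calibration is good to about 2 mm. A picture is of the moment at which its call begins: read the wrist's pose just before it. There is no depth.
- r.close_job(): hands the job in, once; it reports no verdict.
The state is a dict: "time_s": time; "qpos": joint angles; "dq": joint speeds; "joint_efforts": joint torques, N m; "position": TCP position; "ee_rot": TCP orientation; "ft_force": force on the tool from outside, world axes, zero at the start; "torque": the same for the moment, N m; "gripper_width": finger opening in mm.
Only numpy, scipy, OpenCV 4.12 (cv2) and the standard library are available. Lean on these libraries where they do the work, as an engineer would, in place of code of your own. Each camera call takes 0.05 s, during which the arm holds its last target. There are 200 camera calls.

## Working session

There is one attempt and no reset: what is moved stays moved. The work goes in short steps, Python scripts to look and compute and a shell command to move; the robot and the scene stay as the last step left them, time stands still between calls to the robot, and variables do not carry over. Pictures are saved under pics/ and viewed, about 8 in all and at most 12, crops included, and the job is handed in when it is done.

```bash
mkdir -p pics; ls
cat > h.py <<'E'
import numpy as np, cv2
from bench import r
def grab(n,save=None):
    f=r.grab_frame(n)
    if save: cv2.imwrite('pics/'+save+'.png',cv2.cvtColor(f['image'],cv2.COLOR_RGB2BGR))
    return f
def ray(f,uv,z):
    R,t,K=[np.array(f[k],float) for k in('R','t','intrinsics')]
    c=-R.T@t; d=R.T@np.linalg.solve(K,[uv[0],uv[1],1.])
    return c+d*(z-c[2])/d[2]
E
python3 - <<'E'
from h import *
a=grab('scene'); b=grab('top')
im=np.hstack([a['image'],b['image']])
cv2.imwrite('pics/a.png',cv2.cvtColor(cv2.resize(im,(800,300),interpolation=cv2.INTER_AREA),cv2.COLOR_RGB2BGR))
cv2.imwrite('pics/top0.png',cv2.cvtColor(b['image'],cv2.COLOR_RGB2BGR))
cv2.imwrite('pics/scene0.png',cv2.cvtColor(a['image'],cv2.COLOR_RGB2BGR))
for f in(a,b): print(np.array(f['R']).round(3).tolist(),(-np.array(f['R']).T@f['t']).round(1),np.array(f['intrinsics']).round(1).tolist())
print(r.sense())
E
```

```text
pics
[[-0.188, 0.982, -0.006], [0.743, 0.138, -0.655], [-0.642, -0.128, -0.756]] [1201.2  148.7  854.3] [[525.0, 0.0, 281.8], [0.0, 525.0, 215.7], [0.0, 0.0, 1.0]]
[[0.01, -1.0, 0.022], [-0.987, -0.013, -0.16], [0.16, -0.02, -0.987]] [366.   30.2 939. ] [[428.6, 0.0, 280.1], [0.0, 428.6, 210.8], [0.0, 0.0, 1.0]]
{'time_s': 0.1, 'qpos': array([-1.36249403,  0.41793545, -0.01029314,  1.61405336,  0.00469554,
        1.11067025, -0.05297878]), 'dq': array([-0.00041314, -0.00229405,  0.00013562, -0.00091906, -0.00024283,
        0.00054147,  0.00131566]), 'joint_efforts': array([ 1.73899116e-03, -8.52578902e+01,  6.40432499e-01, -4.26692319e+01,
       -4.88512509e-02,  1.64006185e-02,  1.73429663e-05]), 'position': array([154.44669902, 605.30502967, 204.90014746]), 'ee_rot': array([-3.14055314e+00,  8.25111348e-05,  2.89180835e+00]), 'ft_force': array([-0.52067492,  0.18288923,  1.15150965]), 'torque': array([ 0.0224771 , -0.03190247,  0.01267998]), 'gripper_width': 93.87134255151605}
```

View pics/top0.png

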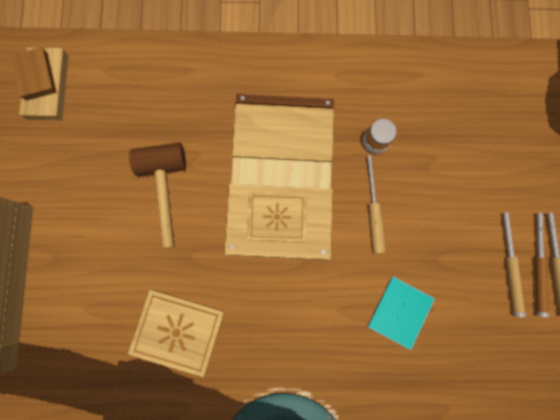

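View pics/scene0.png

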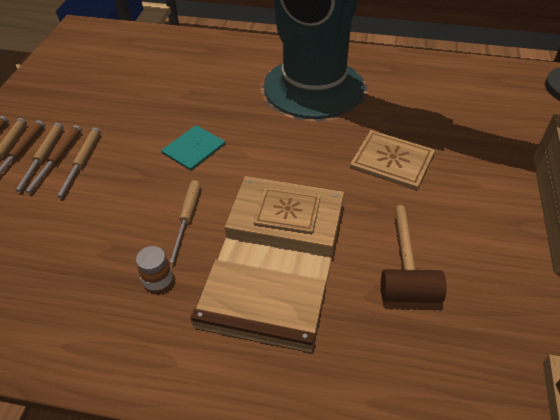

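Candidates for the panel: the small wooden one on the high board (top 277,217), the larger wooden one on the bench (176,333), and the turquoise one (402,312). By the description it is the one on the high board. I'll check that in a close crop and measure.

Run:
```python
import cv2
im=cv2.imread('pics/top0.png')[85:270,215:405]
cv2.imwrite('pics/c1.png',cv2.resize(im,None,fx=3.2,fy=3.2,interpolation=cv2.INTER_CUBIC))
```

```text
(no output)
```

View pics/c1.png

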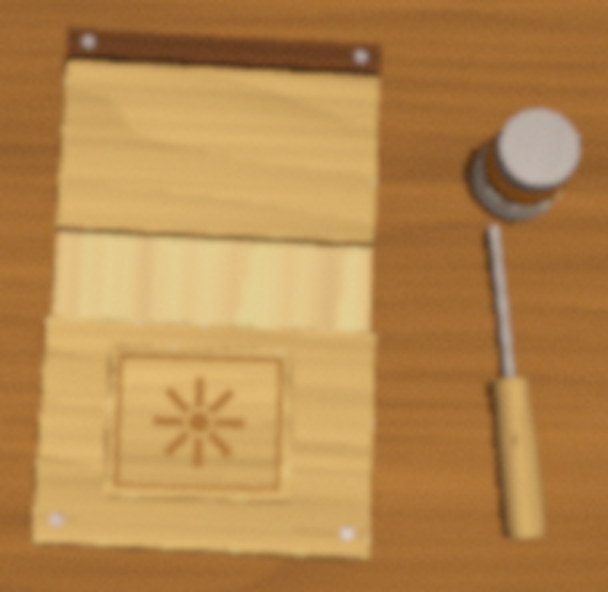

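Run:
```python
from h import *
f=r.grab_frame('top')
P=lambda u,v,z: ray(f,((u+.5)/3.2-.5+215,(v+.5)/3.2-.5+85),z)[:2]
pts=dict(nl=(33,542,43),nr=(370,557,43),dl=(47,318,43),dr=(375,333,43),sl=(57,230,24),sr=(373,244,24),fl=(67,61,24),fr=(379,74,24),bl=(70,30,36),br=(380,45,36),
pTL=(116,350,53),pTR=(289,358,53),pBR=(283,497,53),pBL=(107,489,53),pc=(199,423,53),jar=(538,149,75),gN=(525,538,10),gF=(493,228,5))
Q={k:P(*v) for k,v in pts.items()}
for k,v in Q.items(): print(k,v.round(1))
g=lambda a,b:np.degrees(np.arctan2(*(Q[a]-Q[b])))
for a,b in('nl','nr'),('dl','dr'),('sl','sr'),('fl','fr'),('bl','br'),('pTL','pTR'),('pBL','pBR'):
  d=Q[a]-Q[b]; print(a,b,np.degrees(np.arctan2(-d[0],d[1])).round(2),np.linalg.norm(d).round(1))
yaw=[ np.arctan2(-(Q[a]-Q[b])[0],(Q[a]-Q[b])[1]) for a,b in(('nl','nr'),('dl','dr'),('sl','sr'),('fl','fr'))]; y=np.mean(yaw)
R=np.array([[np.cos(y),-np.sin(y)],[np.sin(y),np.cos(y)]])
offs=[np.array([-150,0]),np.array([0,0]),np.array([68,0]),np.array([188,0])]
O=[(Q[a]+Q[b])/2-R@o for (a,b),o in zip((('nl','nr'),('dl','dr'),('sl','sr'),('fl','fr')),offs)]
print('yaw',np.degrees(y),np.array(O).round(1).tolist()); O=np.mean(O,0)
for k in('pTL','pTR','pBR','pBL','pc','jar','gN','gF'): print(k,(R.T@(Q[k]-O)).round(1))
```

```text
nl [418.8 125.5]
nr [411.5 -94. ]
dl [567.7 120.7]
dr [560.7 -98.6]
sl [634.1 117.5]
sr [ 627.7 -100.6]
fl [757.  113.9]
fr [ 751.6 -106. ]
bl [774.7 111.3]
br [ 767.9 -105.1]
pTL [544.6  73.8]
pTR [540.9 -40.2]
pBR [449.  -36.4]
pBL [452.9  77.7]
pc [496.8  18.6]
jar [ 679.8 -203.4]
gN [ 427.1 -204.2]
gF [ 646.2 -188.6]
nl nr -1.91 219.5
dl dr -1.84 219.4
sl sr -1.69 218.2
fl fr -1.42 219.9
bl br -1.8 216.5
pTL pTR -1.88 114.0
pBL pBR -1.93 114.1
yaw -1.7135937453068966 [[565.0, 11.3], [564.2, 11.0], [562.9, 10.5], [566.4, 9.6]]
pTL [-21.9  62.6]
pTR [-22.2 -51.5]
pBR [-114.1  -50.4]
pBL [-113.7   63.7]
pc [-68.   6.]
jar [ 121.5 -210.5]
gN [-131.  -218.8]
gF [  87.4 -196.7]
```

The crop shows the carved panel (rosette and border) lying square on the high board. It is the smaller of the two wooden ones, with its centre at about crop (199,423). Jig origin is at about world (564.6, 10.6), yaw -1.7°. In the jig frame the panel centre is about (-68, +6). I'll push with two spread fingers so the panel stays square.

```bash
python3 -m jog '[[[0.0165,-0.0365,0],[0,0,1.26]],[[0.0165,-0.0365,0],[0,0,1.26]],[[0.0165,-0.0365,0],[0,0,1.26]],[[0.0165,-0.0365,0],[0,0,1.26]],[[0.0165,-0.0365,0],[0,0,1.26]],[[0.0165,-0.0365,0],[0,0,1.26]],[[0.0165,-0.0365,0],[0,0,1.26]],[[0.0165,-0.0365,0],[0,0,1.26]],[[0.0165,-0.0365,0],[0,0,1.26]],[[0.0165,-0.0365,0],[0,0,1.26]]]' 0.06
```

```text
time_s: 0.98
position: [316.1, 229.6, 201.2]
ee_rot: [-3.139, -0.003, 3.132]
ft_force: [1.5, 0.8, 0.0]
gripper_width: 60.1
```

```bash
python3 -m jog '[[[0.017,-0.035,0],[0,0,-0.3]],[[0.017,-0.035,0],[0,0,-0.3]],[[0.017,-0.035,0],[0,0,-0.3]],[[0.017,-0.035,0],[0,0,-0.3]],[[0.017,-0.035,0],[0,0,0]],[[0.017,-0.030,-0.02],[0,0,0]],[[0,0,-0.035],[0,0,0]],[[0,0,-0.035],[0,0,0]],[[0,0,-0.02],[0,0,0]],[[0,0,0],[0,0,0]]]' 0.06
```

```text
time_s: 1.82
position: [423.5, 3.5, 90.5]
ee_rot: [-3.141, 0.007, 3.101]
ft_force: [0.3, 0.6, 0.7]
gripper_width: 59.9
```

```bash
python3 -m jog '[[[-0.003,0.010,0],[0,0,0.6]],[[-0.001,0.006,-0.01],[0,0,0]],[[0,0,-0.015],[0,0,0]],[[0,0,0],[0,0,0]]]'
python3 - <<'E'
from h import *
a=grab('scene');b=grab('top')
A=cv2.resize(a['image'][150:310,180:380],None,fx=2,fy=2,interpolation=cv2.INTER_CUBIC)
B=cv2.resize(b['image'][100:260,200:400],None,fx=2,fy=2,interpolation=cv2.INTER_CUBIC)
cv2.imwrite('pics/d.png',cv2.cvtColor(np.hstack([A,B]),cv2.COLOR_RGB2BGR))
E
```

```text
time_s: 2.15
position: [420.0, 22.7, 66.7]
ee_rot: [3.14, 0.009, 3.114]
ft_force: [-0.2, -0.4, 0.5]
gripper_width: 59.9
```

View pics/d.png

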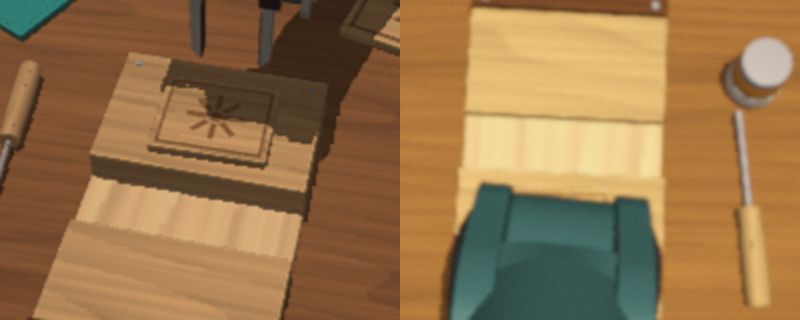

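The left half (scene) shows the two fingers hanging behind the panel, tips near (197,50) and (265,62), clear of the board. The panel is still square at (215,120). Next I'll lower and start pushing.

```bash
python3 -m jog '[[[0,0,-0.012],[0,0,0]],[[0,0,-0.006],[0,-0.4,0]],[[0,0,0],[0,0,0]],[[0.008,-0.0003,0],[0,0,0]],[[0.008,-0.0003,0],[0,0,0]],[[0.008,-0.0003,0],[0,0,0]],[[0.008,-0.0003,0],[0,0,0]],[[0.008,-0.0003,0],[0,0,0]]]'
```

```text
time_s: 2.92
position: [467.3, 22.5, 55.4]
ee_rot: [3.136, 0.025, 3.114]
ft_force: [-0.5, -0.1, 0.3]
gripper_width: 59.9
```

Run:
```python
from h import *
a=grab('scene')
cv2.imwrite('pics/e.png',cv2.cvtColor(cv2.resize(a['image'][150:310,180:380],None,fx=3,fy=3,interpolation=cv2.INTER_CUBIC),cv2.COLOR_RGB2BGR))
s=r.sense();print(s['position'],s['ee_rot'],s['ft_force'])
```

```text
[468.84496847  22.48057518  55.57124825] [3.13647262 0.02646781 3.11441927] [0.52079007 0.94149576 0.07909104]
```

View pics/e.png

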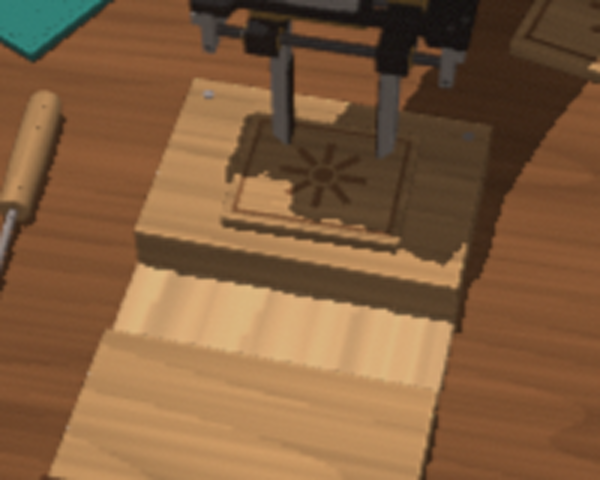

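The picture shows the finger tips, around (285,140) and (388,155), over the panel's rear border. They skimmed above it at z 55, and the panel has not moved. I'll back off, get properly low and retry.

```bash
python3 -m jog '[[[-0.01,0,0.006],[0,-0.5,0]],[[-0.015,0,0],[0,-0.5,0]],[[-0.015,0,0],[0,-0.5,0]],[[-0.01,0,0],[0,0,0]],[[0,0,0],[0,0,0]],[[0,0,0],[0,0,0]]]'; python3 -m jog '[[[0,0,-0.005],[0,0,0]],[[0,0,0],[0,0,0]]]'
```

```text
time_s: 3.47
position: [420.2, 21.7, 61.8]
ee_rot: [3.137, 0.054, 3.113]
ft_force: [0.6, -0.1, -0.3]
gripper_width: 60.2
time_s: 3.63
position: [421.7, 21.9, 56.7]
ee_rot: [3.137, 0.055, 3.113]
ft_force: [-0.2, -0.1, -0.7]
gripper_width: 59.9
```

```bash
python3 -m jog '[[[0,0,0],[0,1.5,0]],[[0,0,-0.004],[0,1.5,0]],[[0,0,-0.004],[0,0,0]],[[0,0,0],[0,0,0]],[[0,0,0],[0,0,0]]]'
```

```text
time_s: 4.05
position: [423.6, 21.4, 46.7]
ee_rot: [3.14, -0.0, 3.113]
ft_force: [-0.5, 0.1, 0.1]
gripper_width: 60.3
```

```bash
python3 -m jog '[[[0.005,0,0],[0,0,0]],[[0.005,0,0],[0,0,0]],[[0.005,0,0],[0,0,0]],[[0.005,-0.0003,0],[0,0,0]],[[0.005,0,0],[0,0,0]],[[0,0,0],[0,0,0]]]'
```

```text
time_s: 4.55
position: [451.4, 21.1, 46.8]
ee_rot: [3.14, 0.001, 3.113]
ft_force: [-1.0, -1.2, -0.1]
gripper_width: 60.0
```

```bash
python3 -m jog '[[[0.006,-0.0003,0],[0,0,0]],[[0.006,-0.0003,0],[0,0,0]],[[0.006,-0.0003,0],[0,0,0]],[[0.006,-0.0003,0],[0,0,0]],[[0.006,-0.0003,0],[0,0,0]],[[0.006,-0.0003,0],[0,0,0]],[[0,0,0],[0,0,0]]]'
python3 - <<'E'
from h import *
a=grab('scene')
cv2.imwrite('pics/f.png',cv2.cvtColor(cv2.resize(a['image'][150:310,180:380],None,fx=3,fy=3,interpolation=cv2.INTER_CUBIC),cv2.COLOR_RGB2BGR))
E
```

```text
time_s: 5.13
position: [491.5, 19.1, 46.8]
ee_rot: [3.14, 0.001, 3.113]
ft_force: [-0.0, 0.7, -0.1]
gripper_width: 59.9
```

View pics/f.png

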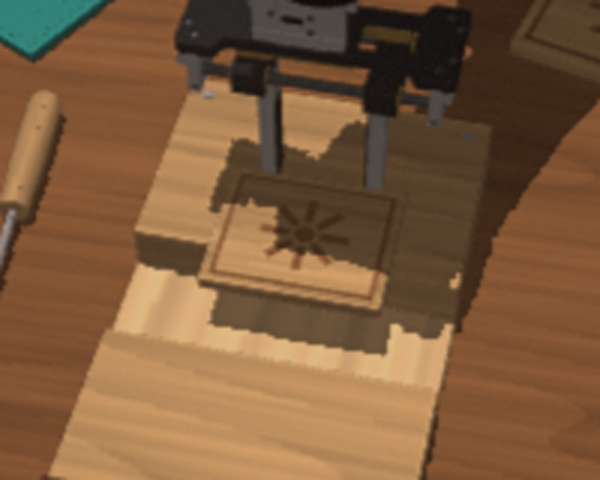

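The fingers at (270,165) and (375,185) are behind the panel, which overhangs the gutter squarely with its centre near (303,233). I'll carry on slowly until it tips.

```bash
python3 -m jog '[[[0.005,-0.0002,0],[0,0,0]],[[0.005,-0.0002,0],[0,0,0]],[[0.005,-0.0002,0],[0,0,0]],[[0.005,-0.0002,0],[0,0,0]],[[0.003,0,0],[0,0,0]],[[0,0,0],[0,0,0]],[[0,0,0],[0,0,0]]]'
python3 - <<'E'
from h import *
a=grab('scene')
cv2.imwrite('pics/g.png',cv2.cvtColor(cv2.resize(a['image'][150:310,180:380],None,fx=3,fy=3,interpolation=cv2.INTER_CUBIC),cv2.COLOR_RGB2BGR))
E
```

```text
time_s: 5.77
position: [515.9, 18.2, 46.5]
ee_rot: [3.14, -0.0, 3.113]
ft_force: [0.1, -0.6, 0.7]
gripper_width: 59.9
```

View pics/g.png

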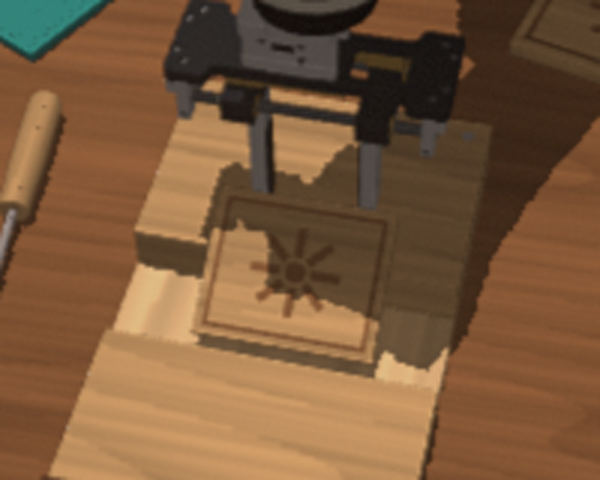

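```bash
cat >> h.py <<'E'
def jig(p):
    y=np.radians(-1.71); c,s=np.cos(y),np.sin(y); d=np.array(p)[:2]-[564.6,10.6]
    return np.r_[c*d[0]+s*d[1],-s*d[0]+c*d[1]].round(1)
E
python3 - <<'E'
from h import *
a=r.grab_frame('scene')
q=lambda u,v,z:jig(ray(a,(u/3+180-.3,v/3+150-.3),z))
for z in(8,18,28,38): print('lead plain',z,q(285,361,z))
for z in(53,60,70,80): print('trail top',z,q(308,199,z))
print('step',q(115,332,24),q(437,387,24),'drop',q(137,233,43),q(460,290,43))
E
```

```text
lead plain 8 [57.7  9.3]
lead plain 18 [64.5 11.1]
lead plain 28 [71.3 12.8]
lead plain 38 [78.1 14.6]
trail top 53 [-44.    2.3]
trail top 60 [-38.1   3.7]
trail top 70 [-29.6   5.6]
trail top 80 [-21.2   7.6]
step [  69.9 -101.1] [ 67.5 110.4] drop [   1.3 -104.9] [  2.8 113.6]
```

The panel has tipped: its leading edge is at crop (285,361), which is jig x of about 58 on the gutter floor, and its rear is up at (308,199). I'll push on until it catches the step.

```bash
python3 -m jog '[[[0.004,0,0],[0,0,0]],[[0.004,0,0],[0,0,0]],[[0.004,-0.0003,0],[0,0,0]],[[0.003,0,0],[0,0,0]],[[0,0,0],[0,0,0]]]'
```

```text
time_s: 6.28
position: [532.1, 18.1, 46.7]
ee_rot: [3.139, -0.0, 3.113]
ft_force: [-0.6, 0.5, 0.3]
gripper_width: 60.4
```

```bash
python3 -m jog '[[[0.003,0,0.002],[0,0,0]],[[0.003,0,0.004],[0,0,0]],[[0.0035,0,0.004],[0,0,0]],[[0.0035,-0.0003,0.004],[0,0,0]],[[0.003,0,0.004],[0,0,0]],[[0,0,0],[0,0,0]]]';  python3 - <<'E'
from h import *
a=grab('scene')
cv2.imwrite('pics/i.png',cv2.cvtColor(cv2.resize(a['image'][150:310,180:380],None,fx=3,fy=3,interpolation=cv2.INTER_CUBIC),cv2.COLOR_RGB2BGR))
E
```

```text
time_s: 6.78
position: [550.0, 17.6, 66.9]
ee_rot: [3.139, -0.0, 3.113]
ft_force: [0.5, 0.1, 0.9]
gripper_width: 59.7
```

View pics/i.png

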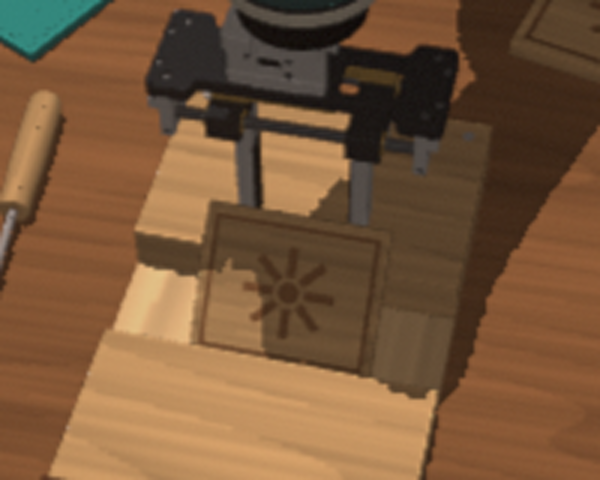

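The panel is now leaning up on its leading edge, caught on the step at (285,360), and the fingers are behind its top edge at (300,215). I'll continue along the arc.

```bash
python3 -m jog '[[[0.004,0,0.004],[0,0,0]],[[0.004,0,0.004],[0,0,0]],[[0.004,-0.0003,0.0035],[0,0,0]],[[0.004,0,0.003],[0,0,0]],[[0.004,-0.0002,0.002],[0,0,0]],[[0.004,0,0.002],[0,0,0]],[[0.004,-0.0003,0.0015],[0,0,0]],[[0.004,0,0.001],[0,0,0]],[[0,0,0],[0,0,0]]]'
```

```text
time_s: 7.58
position: [584.9, 16.8, 89.8]
ee_rot: [3.139, -0.001, 3.113]
ft_force: [-0.1, 1.2, -0.6]
gripper_width: 60.1
```

```bash
python3 -m jog '[[[0.004,0,0.001],[0,0,0]],[[0.004,-0.0002,0.001],[0,0,0]],[[0.004,0,0.001],[0,0,0]],[[0.004,-0.0003,0.001],[0,0,0]],[[0.004,0,0],[0,0,0]],[[0.003,-0.0003,0],[0,0,0]],[[0.003,0,0],[0,0,0]],[[0.003,0,0],[0,0,0]],[[0.003,0,0],[0,0,0]],[[0,0,0],[0,0,0]]]';  python3 - <<'E'
from h import *
a=grab('scene')
cv2.imwrite('pics/j.png',cv2.cvtColor(cv2.resize(a['image'][150:350,180:380],None,fx=3,fy=3,interpolation=cv2.INTER_CUBIC),cv2.COLOR_RGB2BGR))
E
```

```text
time_s: 8.42
position: [620.2, 15.8, 93.6]
ee_rot: [3.14, -0.002, 3.113]
ft_force: [-0.2, 0.8, 0.5]
gripper_width: 59.8
```

View pics/j.png

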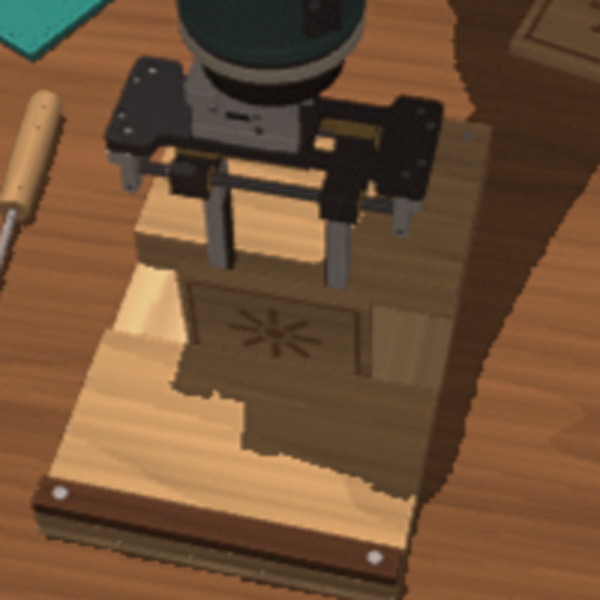

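Run:
```python
from h import *
a=r.grab_frame('scene')
q=lambda u,v,z:jig(ray(a,(u/3+180-.3,v/3+150-.3),z)).tolist()
for z in(50,70,80,90,100,110): print(z,'top',q(275,288,z),'ftip',q(220,265,z),q(340,286,z))
print('bottom',q(280,363,24),q(280,363,20))
print(r.sense()['position'],jig(r.sense()['position']))
```

```text
50 top [32.0, -2.6] ftip [21.2, -42.0] [21.5, 38.0]
70 top [46.9, 1.4] ftip [36.4, -37.0] [36.7, 41.0]
80 top [54.4, 3.4] ftip [44.0, -34.5] [44.3, 42.4]
90 top [61.8, 5.4] ftip [51.6, -32.1] [51.9, 43.9]
100 top [69.3, 7.4] ftip [59.2, -29.6] [59.5, 45.4]
110 top [76.8, 9.4] ftip [66.8, -27.1] [67.1, 46.9]
bottom [70.8, 9.3] [68.1, 8.6]
[619.66415115  15.79874574  93.5002387 ] [54.9  6.8]
```

The picture shows the panel standing on the step at about 5° past vertical, its top edge at crop row ~288 and the fingers behind it. It needs about 10 mm more to flop.

```bash
python3 -m jog '[[[0.003,0,0],[0,0,0]],[[0.003,-0.0003,0],[0,0,0]],[[0.003,0,0],[0,0,0]],[[0.003,0,0],[0,0,0]],[[0.003,0,0],[0,0,0]],[[0,0,0],[0,0,0]],[[0,0,0],[0,0,0]],[[0,0,0],[0,0,0]]]';  python3 - <<'E'
from h import *
a=grab('scene')
cv2.imwrite('pics/k.png',cv2.cvtColor(cv2.resize(a['image'][150:350,180:380],None,fx=3,fy=3,interpolation=cv2.INTER_CUBIC),cv2.COLOR_RGB2BGR))
E
```

```text
time_s: 9.18
position: [636.1, 15.6, 93.5]
ee_rot: [3.14, -0.002, 3.113]
ft_force: [0.2, 0.3, 0.4]
gripper_width: 60.2
```

View pics/k.png

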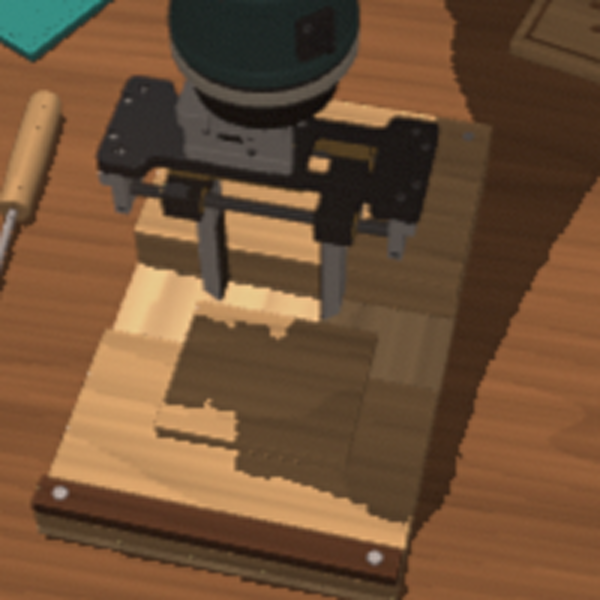

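The panel has flopped plain side up onto the low board, its rear edge from (195,318) to (378,338), not yet at the strip, and it looks square. I'll back off, drop behind its rear edge and push it home.

```bash
python3 - <<'E'
from h import *
a=r.grab_frame('scene')
q=lambda u,v,z:jig(ray(a,(u/3+180-.3,v/3+150-.3),z)).tolist()
print(q(195,318,34),q(378,338,34),q(156,436,24),q(235,447,24))
E
python3 -m jog '[[[-0.01,0,0],[0,0,0]],[[-0.015,0,0],[0,0,0]],[[-0.013,0.001,0],[0,0,0]],[[0,0,0],[0,0,0]],[[0,0,-0.02],[0,0,0]],[[0,0,-0.015],[0,0,0]],[[0,0,-0.01],[0,0,0]],[[0,0,0],[0,0,0]],[[0,0,0],[0,0,0]]]'
```

```text
[54.9, -50.7] [45.3, 67.9] [140.3, -53.0] [137.6, -3.4]
time_s: 10.03
position: [598.7, 16.8, 48.2]
ee_rot: [3.139, 0.001, 3.114]
ft_force: [-0.1, -0.8, 0.1]
gripper_width: 60.1
```

```bash
python3 -m jog '[[[-0.006,0,0],[0,0,0]],[[-0.003,0,-0.005],[0,0,0]],[[0,0,-0.008],[0,0,0]],[[0,0,-0.005],[0,0,0]],[[0,0,0],[0,0,0]],[[0,0,0],[0,0,0]]]'
```

```text
time_s: 10.53
position: [590.0, 16.8, 30.4]
ee_rot: [3.138, 0.004, 3.114]
ft_force: [0.1, -0.4, -0.3]
gripper_width: 59.9
```

```bash
python3 -m jog '[[[0,0,-0.0025],[0,0,0]],[[0,0,0],[0,0,0]],[[0.004,0,0],[0,0,0]],[[0.004,-0.0002,0],[0,0,0]],[[0.004,0,0],[0,0,0]],[[0.004,-0.0003,0],[0,0,0]],[[0.004,0,0],[0,0,0]],[[0.004,0,0],[0,0,0]],[[0.004,-0.0003,0],[0,0,0]],[[0,0,0],[0,0,0]]]'
```

```text
time_s: 11.37
position: [622.0, 15.9, 28.1]
ee_rot: [3.138, 0.004, 3.114]
ft_force: [-0.2, -0.4, -0.2]
gripper_width: 60.2
```

```bash
python3 -m jog '[[[0.003,0,0],[0,0,0]],[[0.003,-0.0002,0],[0,0,0]],[[0.003,0,0],[0,0,0]],[[0.003,-0.0002,0],[0,0,0]],[[0.003,0,0],[0,0,0]],[[0,0,0],[0,0,0]]]'; python3 -m jog '[[[0.002,0,0],[0,0,0]],[[0.002,0,0],[0,0,0]]]'; python3 -m jog '[[[0.002,0,0],[0,0,0]],[[0,0,0],[0,0,0]]]'
```

```text
time_s: 11.87
position: [638.5, 15.4, 28.0]
ee_rot: [3.138, 0.004, 3.114]
ft_force: [-0.4, -0.3, 0.1]
gripper_width: 60.1
time_s: 12.03
position: [642.5, 15.4, 28.0]
ee_rot: [3.138, 0.004, 3.114]
ft_force: [-1.4, -0.2, 0.9]
gripper_width: 60.3
time_s: 12.2
position: [642.9, 15.6, 27.7]
ee_rot: [3.138, -0.001, 3.114]
ft_force: [0.6, -0.1, -0.1]
gripper_width: 60.3
```

```bash
python3 -m jog '[[[0.002,0,0],[0,0,0]],[[0.002,0,0],[0,0,0]]]'; python3 -m jog '[[[0.003,0,0],[0,0,0]]]';python3 -m jog '[[[0.003,0,0],[0,0,0]]]'
```

```text
time_s: 12.37
position: [643.4, 15.6, 27.2]
ee_rot: [3.137, -0.009, 3.113]
ft_force: [-20.6, 0.2, 15.7]
gripper_width: 60.4
time_s: 12.45
position: [643.5, 15.7, 27.0]
ee_rot: [3.137, -0.015, 3.113]
ft_force: [-29.7, 1.7, 26.8]
gripper_width: 60.0
time_s: 12.53
position: [643.5, 15.7, 26.7]
ee_rot: [3.136, -0.022, 3.113]
ft_force: [-24.4, 1.5, 21.2]
gripper_width: 60.7
```

Firm contact: the panel is against the strip. I'll back off and rise, then check.

```bash
python3 -m jog '[[[-0.004,0,0],[0,0,0]],[[-0.008,0,0],[0,0,0]],[[-0.012,0,0.005],[0,0,0]],[[-0.01,0,0.03],[0,0,0]],[[-0.02,0,0.035],[0,0,0]],[[-0.03,0,0.035],[0,0,0]],[[-0.03,0,0.03],[0,0,0]],[[-0.03,0,0.02],[0,0,0]],[[-0.02,0,0],[0,0,0]],[[0,0,0],[0,0,0]]]';  python3 - <<'E'
from h import *
a=grab('top'); s=grab('scene')
A=cv2.resize(a['image'][85:225,215:355],None,fx=2.8,fy=2.8,interpolation=cv2.INTER_CUBIC)
B=cv2.resize(s['image'][210:350,180:320],None,fx=2.8,fy=2.8,interpolation=cv2.INTER_CUBIC)
cv2.imwrite('pics/l.png',cv2.cvtColor(np.hstack([A,B]),cv2.COLOR_RGB2BGR))
E
```

```text
time_s: 13.37
position: [473.7, 15.0, 180.0]
ee_rot: [3.134, -0.022, 3.113]
ft_force: [-0.2, -0.4, 0.1]
gripper_width: 60.3
```

View pics/l.png

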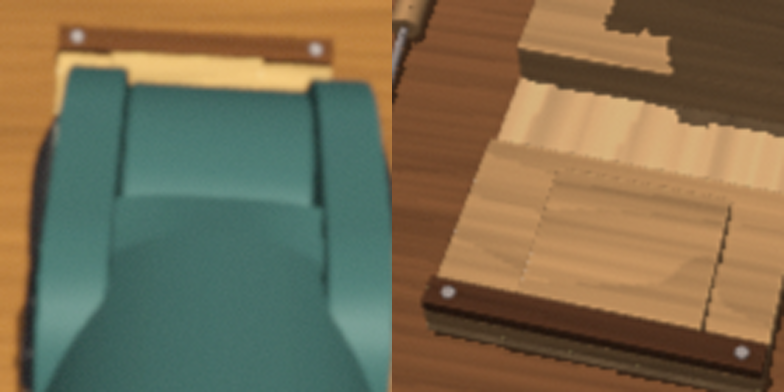

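The right half (scene) shows the panel plain face up and tight against the strip, with rear corners at (555,173) and (730,205). I'll check it by ray, also check the bystanders by image difference, then hand in.

Run:
```python
from h import *
a=r.grab_frame('scene')
q=lambda u,v,z:jig(ray(a,((u-392)/2.8+180-.3,v/2.8+210-.3),z))
A,B=q(555,173,34),q(730,205,34); print(A,B,'skew deg',np.degrees(np.arctan2(*(B-A))))
o=cv2.cvtColor(cv2.imread('pics/scene0.png'),cv2.COLOR_BGR2RGB)
d=cv2.absdiff(o,a['image']).max(2)
for n,(u0,v0,u1,v1) in dict(mallet=(375,255,450,310),gouge=(165,175,205,265),jar=(130,240,178,297)).items(): print(n,(d[v0:v1,u0:u1]>40).mean().round(3))
```

```text
[ 93.5 -53.5] [93.5 67.2] skew deg 0.0
mallet 0.0
gouge 0.0
jar 0.0
```

Bystanders unchanged and skew is 0, but the rear edge reads 93.5 mm instead of 88. That may be a misread edge: there is a faint dotted line just behind it. I'll move the arm clear and take one last close, contrast-stretched look from both cameras.

```bash
python3 -m jog '[[[-0.02,0.03,0.02],[0,0,0]],[[-0.01,0.035,0.01],[0,0,0]],[[-0.005,0.038,0],[0,0,0]],[[-0.005,0.038,0],[0,0,0]],[[-0.005,0.038,0],[0,0,0]],[[-0.005,0.038,0],[0,0,0]],[[-0.005,0.038,0],[0,0,0]],[[-0.005,0.038,0],[0,0,0]],[[0,0,0],[0,0,0]],[[0,0,0],[0,0,0]]]';  python3 - <<'E'
from h import *
a=grab('top'); s=grab('scene')
np.savez('fin.npz',a=a['image'],s=s['image'])
def e(im): 
    g=cv2.cvtColor(im,cv2.COLOR_RGB2GRAY); return cv2.createCLAHE(3,(2,2)).apply(cv2.resize(g,(400,400),interpolation=cv2.INTER_CUBIC))
cv2.imwrite('pics/m.png',np.hstack([e(a['image'][90:190,230:330]),e(s['image'][230:350,195:315])]))
E
```

```text
time_s: 14.35
position: [417.4, 322.4, 204.0]
ee_rot: [-3.141, -0.025, 3.106]
ft_force: [0.2, -1.2, -0.3]
gripper_width: 59.9
```

View pics/m.png

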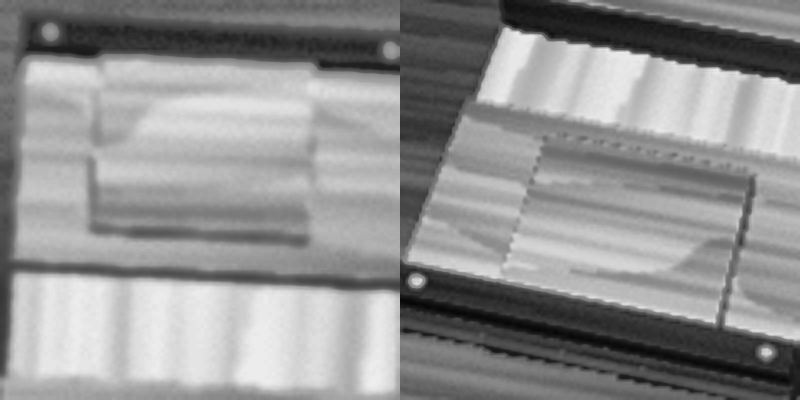

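Run:
```python
from h import *
a=r.grab_frame('top');s=r.grab_frame('scene')
t=lambda u,v,z:jig(ray(a,((u+.5)/4-.5+230,(v+.5)/4-.5+90),z))
c=lambda u,v,z:jig(ray(s,((u-400+.5)/3.333-.5+195,(v+.5)/3.333-.5+230),z))
print('top rear z34',t(93,228,34),t(307,236,34),'front z34',t(103,57,34),t(313,64,34),'foot strip z24',t(60,55,24),t(360,68,24),'step',t(15,266,24),t(395,283,24))
print('scene rear z34',c(541,138,34),c(752,174,34),'step',c(475,104,24),c(798,155,24),'striptop near z36',c(408,262,36),c(785,338,36))
```

```text
top rear z34 [87.8 64.6] [ 88.8 -52.7] front z34 [186.8  64. ] [188.4 -53.1] foot strip z24 [191.1  88.7] [191.6 -80.5] step [ 67.3 107. ] [  67.3 -102.9]
scene rear z34 [ 92.9 -55.5] [91.3 66.5] step [  71.4 -102.4] [66.4 88.5] striptop near z36 [ 187.4 -102.9] [188.7 103.3]
```

The top view gives a rear edge at 88.3 mm and a front edge at 187.6 mm, so the centre is at about 138 mm. That is flush and square within 1°, and the hand is clear.

```bash
python3 -c "
from bench import r
print(r.close_job())"
```

```text
the job is handed in; nothing more can be done
None
```

The panel is turned over and flush against the back strip, and I've handed the job in. I pushed it with two spread fingers: off the high board, nose-down onto the step, up past vertical, over carved face down, then along to the strip. The hand was well clear and touching nothing when I handed in.

**Last checks that agreed:**
- The top camera puts the panel's rear edge at 88.3 mm and its front edge at 187.6 mm. That is a centre of about 138 mm, about 6 mm off the middle sideways and square within 1°.
- It lies plain face up.
- The mallet, gouge and jar showed no change in the scene image compared with the start.

**What disagreed or went wrong:**
- The scene camera read the rear edge at about 92 mm, some 4 mm beyond the top camera. I took this as a blurred, low-contrast edge, because the strip stops the panel and the front edge reads as touching it.
- My first approach skimmed over the panel 2–3 mm too high without moving it, so I backed off and redid it.
- The last push against the strip reached about 40 N at the wrist (30 N along the push, 27 N upward), against the 120 N limit. The 40 N limit for the arm or gripper body is a separate one; the fingertips made this contact.

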